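Replace a shelf label: bin the broken holder, press the sound one home and hold it

TASK

Two shelf label holders stand in the wooden two-slot stand: pick out the reject, the one with a corner of its head snapped off, and drop it into the near green tub, the one at the front right (not the one at the back of the table). Then push the sound one down behind the front lip of the spice shelf, into the pocket of its label rail, with its label facing out to the front, until its head sits flush on the rail against the spring underneath. Finish holding it pressed fully home there, without letting go, and do not disturb the jars, tin, cup and bowl standing around.

Things in the scene. Friction and masses are not known exactly. Their poses are not given: they have to be found in the camera images.
- sound_holder: sound label holder, grey, 50 g. Head: upright plate 14 (x) x 60 (y) x 44 mm high, blank white label on its -x face; tongue 6 (x) x 40 (y) mm reaches 24 mm down (last 4 mm 4 x 36). Origin: centre of the head's underside, z up. Grasp from above across the 14 mm. At the start it stands upright in either slot of holder_stand, underside on the stand's top, 40 mm above the table
- reject_holder: the reject: same grey label holder, same origin and axes, but the top corner of the head on its +y side is missing: the head is 44 mm high only from y = -30 to y = +12 mm and about 14 mm high from there to y = +30 mm. Stands in the other slot of the stand at the start
- holder_stand: fixed wooden block 56 (x) x 190 (y) x 40 mm high with two open slots 10 x 46 mm at y = -45 and y = +45 mm; origin at the centre of its underside. The holders stand in it with their label faces to its -x
- reject_tub: the reject bin: the near of two alike green plastic tubs, front right of the robot, fixed, open, 280 (its x) x 200 (its y) x 70 mm high, sloping walls, flat floor 6 mm thick, about 195 x 120 mm; origin at the centre of its underside
- spice_shelf: fixed metal riser shelf, 180 deep (x) x 260 wide (y) x 60 mm high, origin at the centre of its underside, front to its -x. A label rail 30 mm deep runs along its front edge, top flush with the shelf top; the pocket is mid-rail, behind a 10 mm thick front lip. Jars and a tin stand on the rear half, 75 mm or more behind the pocket
- pocket_mouth (a point): centre of the pocket's mouth in the top face of the label rail, 60 mm above the table; axes as the shelf (x to the rear, z up). The pocket is 10 mm (x) x 46 mm (y), its edges chamfered 2 mm. A holder is home when its origin is at this point
- spring_strip (a joint): sprung strip at the bottom of the pocket, m: 0 = up, its top 16 mm below the mouth; grows as it is pushed down. It pushes up with about 3 N at 0 and 7 N at 0.008, its value with a holder fully home (head flush on the rail); it lifts the holder out by 8 mm if not held down
- label_face (a point): centre of the label face of the sound holder, 7 mm from its origin towards its -x and 22 mm above
- spice_jar_a: bystander: spice jar 44 mm across, 100 mm high, with a yellow cap, on the shelf; origin under its centre
- spice_jar_b: bystander: spice jar 44 mm across, 106 mm high, with a black cap, on the shelf; origin under its centre
- fruit_tin: bystander: tin 76 mm across, 58 mm high, on the shelf; origin under its centre
- cup: bystander: steel cup 81 mm across, 99 mm high, on the table behind the stand; origin under its centre
- bowl: bystander: white bowl 101 mm across, 45 mm high, on the table between stand and tub; origin under its centre
Not all that is in view belongs to the job. Leave any purple or red look-alike of the sound_holder alone.

How it is judged:
On the way, in this order (a step that is already met when the one before it is completed fails the run):
1. the reject holder lies in the near green tub, let go (x of reject_holder in the frame of reject_tub between -0.125 and 0.125 m and y of reject_holder in the frame of reject_tub between -0.088 and 0.088 m and z of reject_holder in the frame of reject_tub below 0.06 m and linear speed of reject_holder below 0.05 m/s and contact force between the fingers and reject_holder below 0.1 N), for 0.2 s.
2. the sound holder is pressed home in the pocket (z of sound_holder in the frame of pocket_mouth between -0.0025 and 0.0025 m and horizontal distance between sound_holder and pocket_mouth below 0.006 m and angle between sound_holder's own z axis and vertical below 0.1 rad and angle between the y axis of sound_holder and the y axis of spice_shelf, either way round below 0.12 rad and x of label_face in the frame of pocket_mouth below 0 m and value of joint spring_strip above 0.005 m and contact force between the fingers and sound_holder above 1 N and linear speed of sound_holder below 0.03 m/s), for 0.3 s.
At the end, for the whole second after the job is handed in: Reject at rest in the near green tub, let go. Sound holder in the pocket, head within 2.5 mm of flush, 6 mm in plan, tilt under 0.1 rad, square within 0.12 rad, label to the front, spring strip pushed down over 5 mm, the gripper still on it with over 1 N (all of step 1 and all of step 2); the arm keeps its last pose, push and grip.
It fails at once if a jar, the tin, the cup or the bowl was moved more than 4 cm or knocked over (distance of any of spice_jar_a, spice_jar_b, fruit_tin, cup, bowl from where it was at the start of the episode above 0.04 m or angle between any of spice_jar_a, spice_jar_b, fruit_tin, cup, bowl's own z axis and vertical above 0.6 rad).
It also fails if it takes over 53 s, if anything falls off the work surface, if the arm or the gripper's body presses on something with over 40 N, if the wrist force passes 120 N, or if a joint passes its speed limit or range.

ROBOT

A 6-joint arm with a two-finger parallel gripper is mounted at the origin on a cart in front of the work surface, level with it; the furniture and walls round the work are solid. World frame = base frame: x ahead of the robot, y to its left, z up, the work surface at z = 0. Lengths are in m, angles in rad, forces in N, time in s.
With the tool pointing down it reaches from about 0.35 to 0.775 m from the base axis. Payload 5.5 kg.
Tool frame: the origin (TCP) lies on the centre line of the jaws, within the pads' length; the fingertips stand ahead of it and the grasp point (between the pads) lies 5 mm behind it (arm.tip_reach is the z of the fingertips in the tool frame, in m); z points along the fingers, y is the direction in which the jaws open and shut (so a half turn about z gives the same grasp; the last joint's range is limited). The gripper opens to 85 mm and grips with 20 to 120 N. Pads are 22 mm wide; open, the fingers measure 114 mm over their backs; the gripper's body (76 mm by 85 mm) begins 54 mm behind the grasp point. The pads swing forward as they close: fully open they stand 13 mm farther back than shut.
Start: joints at [0.994, 0.313, 0.046, 1.304, 0, 1.431], TCP at [0.243, 0.521, 0.245] pointing down, gripper open.
Joint ranges: [-2.76, 2.76], [-0.86, 1.69], [-1.03, 1.26], [-2.2, 2.34], [-1.47, 1.5], [-3.14, 3.14]. Speed limits (rad/s): [2.57, 2.57, 3.14, 3.14, 3.14, 3.14].

INTERFACE

Orientations are given as [roll, pitch, yaw] about the fixed x, y, z axes, in that order (R = Rz(yaw) Ry(pitch) Rx(roll)).
In Python, from rig import arm gives the robot as it stands.
- The arm moves only by the tool carry_out, never from a script. Its argument "plan" is a list of rows, each an object with "slide": the shift along the tool's x, y, z in cm, a list of three; "dr": the turn, a rotation vector about the tool's x, y, z in rad, a list of three. In form: [{"slide": [tx, ty, tz], "dr": [wx, wy, wz]}, ...]. A call has 1 to 8 rows; each row is the pose to reach, as a shift and turn from the pose commanded when the call began, along the tool's axes at that moment; what a row does not reach only later rows make up. A row lasts 1/8 s, in which the tool goes at most 62.5 mm and 10.7 degrees, less where a joint would pass 70% of its speed; a pose out of reach is approached as far as the arm can. A call with a gripper value outside its range is refused whole. "jaw" is the opening, from 0 (shut) to 1 (fully open), set as the call begins (left out, the last holds). The fingers move at their own pace and stop on an object; "newtons" is the grip in N (left out, the last holds). Time passes only in rows, so rows that repeat a pose let the fingers close. It gives the time, the measured TCP pose, the force and the opening at its end, in the units of the state.
- arm.state(): the state, without advancing time (a new reading comes with each control period).
- arm.capture(name): name is "side" or "top"; returns (picture, depth): 480x640x3 uint8, blue, green, red; 480x640 float32, m along the optical axis (not along the pixel's ray), 0 where there is no reading.
- arm.camera_model(name): a dict with "K" (3x3 intrinsics, pixels), "world_to_cam" (4x4, takes a point from world to camera coordinates). Camera axes: x right, y down, z forward; pixel columns grow to the right and rows downward; lengths in m; the calibration is good to about 2 mm. A picture is of the moment at which its call begins. camera_model takes no time and is no camera call.
- arm.hand_in(): hands the job in, once; it reports no verdict.
The state is a dict: "time": time; "q": joint angles; "joint_velocities": joint speeds; "joint_torque": joint torques, N m; "position": TCP position; "orientation": TCP orientation; "ft_force": force on the tool from outside, world axes, zero at the start; "moment": the same for the moment, N m; "opening": finger opening in m.
Only numpy, scipy, OpenCV 4.12 (cv2) and the standard library are available. Lean on these libraries where they do the work, as an engineer would, in place of code of your own. Each camera call takes 0.05 s, during which the arm holds its last target.

## Working session

There is one attempt and no reset: what is moved stays moved. The work goes in short steps, Python scripts to look and compute and a tool call to move; the robot and the scene stay as the last step left them, time stands still between calls to the robot, and variables do not carry over. Pictures are saved under pics/ and viewed, and the job is handed in when it is done.

Besides the shell and the picture viewer there is one more tool, called after "Emit:" in YAML: its name, and indented under it one key for each argument. carry_out: Moves the arm, as the interface text tells. Its arguments: {"type":"object","properties":{"plan":{"type":"array"},"jaw":{"type":"number"},"newtons":{"type":"number"}},"required":["plan"]}

```bash
mkdir -p pics; ls
python3 - <<'E'
from rig import arm
import cv2,numpy as np,pickle
s=arm.state();print(s['time'],s['position'],s['orientation'],s['opening'],arm.tip_reach)
d={}
for n in("top","side"):
    p,z=arm.capture(n);m=arm.camera_model(n);d[n]=(p,z,m);cv2.imwrite(f"pics/{n}0.png",p);print(m)
pickle.dump(d,open("cap0.pkl","wb"))
E
```

```text
pics
0.0 [0.24295893 0.52057211 0.24439272] [-3.13970171e+00 -2.88699934e-04  2.70479404e+00] 0.08516698932815409 0.014
{'K': array([[485.89353481,   0.        , 322.72775354],
       [  0.        , 485.89353481, 240.95857234],
       [  0.        ,   0.        ,   1.        ]]), 'world_to_cam': array([[ 0.00439805, -0.99984029, -0.01732215,  0.0842972 ],
       [-0.99675531, -0.00299094, -0.0804357 ,  0.52646502],
       [ 0.08037104,  0.01761971, -0.99660927,  1.028592  ],
       [ 0.        ,  0.        ,  0.        ,  1.        ]])}
{'K': array([[515.54326817,   0.        , 313.71302297],
       [  0.        , 515.54326817, 244.19461797],
       [  0.        ,   0.        ,   1.        ]]), 'world_to_cam': array([[ 0.94286954, -0.33306601, -0.00800359, -0.48047845],
       [-0.16972058, -0.45950888, -0.87180646,  0.16795828],
       [ 0.28669138,  0.82335814, -0.48978509,  0.80630494],
       [ 0.        ,  0.        ,  0.        ,  1.        ]])}
```

View pics/top0.png

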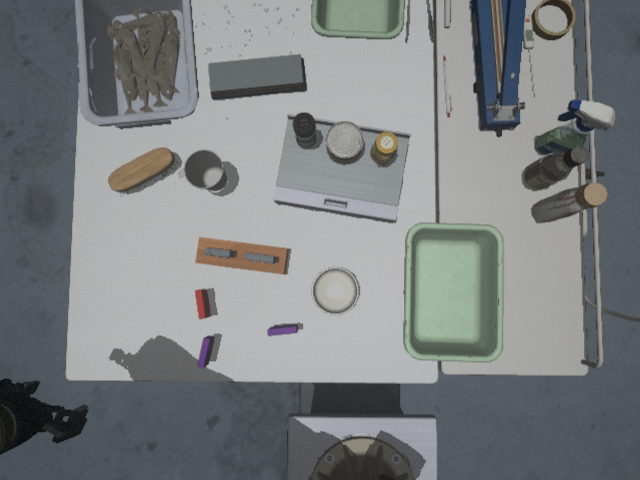

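View pics/side0.png

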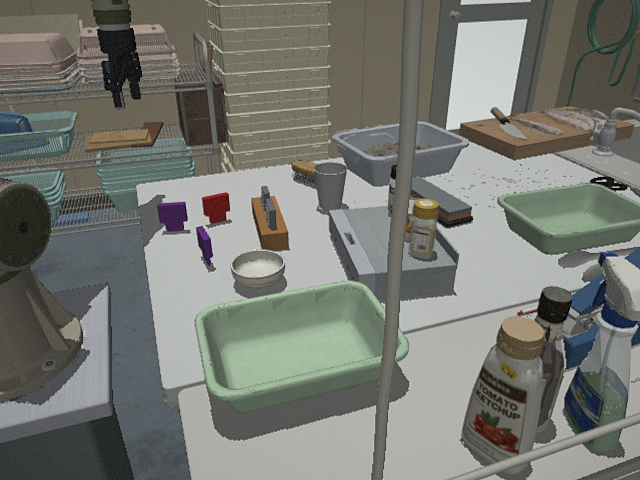

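The top view shows the stand at about (243,255), the shelf at (343,170) with its pocket at (336,203), the near tub at (454,290), the bowl at (336,290) and the cup at (207,170). Next I'll zoom in and measure.

```bash
cat > h.py <<'E'
import numpy as np,cv2,pickle
def world(z,m):
    K=m['K'];T=np.linalg.inv(m['world_to_cam'])
    v,u=np.mgrid[:z.shape[0],:z.shape[1]]
    P=np.stack([(u-K[0,2])/K[0,0]*z,(v-K[1,2])/K[1,1]*z,z],-1)
    return P@T[:3,:3].T+T[:3,3]
def proj(p,m):
    c=m['world_to_cam'][:3,:3]@np.array(p)+m['world_to_cam'][:3,3]
    return (m['K']@c/c[2])[:2]
E
python3 - <<'E'
from h import *
d=pickle.load(open("cap0.pkl","rb"))
p,z,m=d['top'];W=world(z,m)
a=cv2.resize(p[228:282,190:300],None,fx=7,fy=7,interpolation=cv2.INTER_CUBIC);cv2.imwrite("pics/stand_top.png",a)
a=cv2.resize(p[105:225,270:415],None,fx=5,fy=5,interpolation=cv2.INTER_CUBIC);cv2.imwrite("pics/shelf_top.png",a)
ps=d['side'][0]
a=cv2.resize(ps[170:260,235:320],None,fx=6,fy=6,interpolation=cv2.INTER_CUBIC);cv2.imwrite("pics/stand_side.png",a)
# heights map around stand
np.set_printoptions(linewidth=250)
print((W[240:272:1,196:292:3,2]*1000).astype(int))
print((z[240:272]==0).sum(), [W[r,c].round(3) for r,c in((300,250),(350,300),(100,240))])
E
```

```text
[[ 0 37 40 ... -1  2  0]
 [ 0 43 41 ...  0 -1  0]
 [-1 39 40 ... -1  3  0]
 ...
 [ 1  0 -1 ... 41  2  1]
 [ 4  0  1 ... 39  2  0]
 [ 2  1  2 ... 39  2  2]]
79 [array([ 0.398,  0.246, -0.002]), array([ 0.29 ,  0.135, -0.002]), array([0.847, 0.275, 0.003])]
```

View pics/stand_top.png

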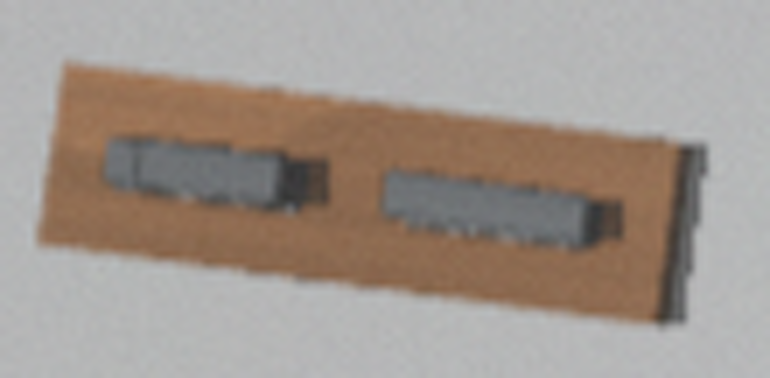

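View pics/stand_side.png

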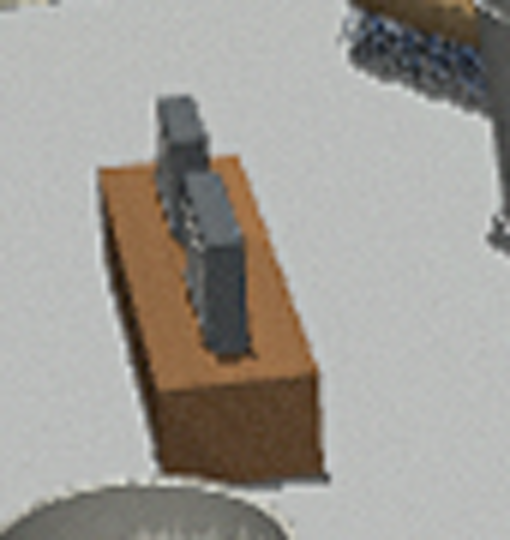

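View pics/shelf_top.png

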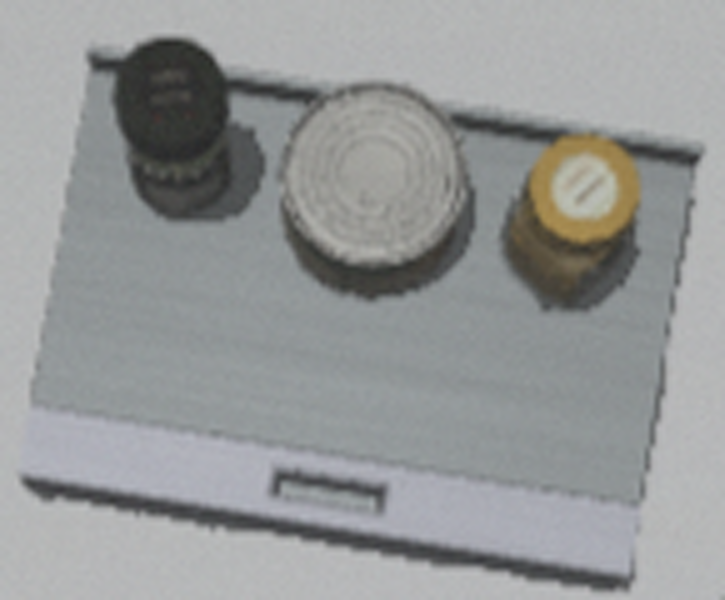

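The left (+y) holder, around pixel (217,253), has the stepped head, so it's the reject. The right one at (260,257) is sound, with its label edge on the near side. The pocket is at about (336,203).

Run:
```python
from h import *
d=pickle.load(open("cap0.pkl","rb"))
p,z,m=d['top'];W=world(z,m)
K=m['K'];T=np.linalg.inv(m['world_to_cam'])
def plane(u,v,h):
    r=T[:3,:3]@np.array([(u-K[0,2])/K[0,0],(v-K[1,2])/K[1,1],1]);o=T[:3,3]
    return (o+r*(h-o[2])/r[2])[:2]
def rect(mask,h,name):
    n,l,st,_=cv2.connectedComponentsWithStats(mask.astype(np.uint8)); i=1+np.argmax(st[1:,4]); 
    v,u=np.where(l==i); pts=np.array([plane(a,b,h) for a,b in zip(u,v)],np.float32)
    r=cv2.minAreaRect(pts); print(name,np.round(r[0],4),np.round(r[1],4),round(r[2],2),len(v), 'mean',pts.mean(0).round(4)); return r
Z=W[...,2]
U,V=np.meshgrid(np.arange(640),np.arange(480))
def box(a,b,c,e): return (U>=a)&(U<b)&(V>=c)&(V<e)
hsv=cv2.cvtColor(p,cv2.COLOR_BGR2HSV)
rect(box(185,300,230,285)&(Z>.03)&(Z<.095),.04,'stand+')
brown=box(185,300,230,285)&(hsv[...,1]>90)
bb=cv2.morphologyEx(brown.astype(np.uint8),cv2.MORPH_CLOSE,np.ones((13,13)))
rect(bb>0,.04,'stand brown')
for a,b,n in((200,240,'L'),(240,284,'R')):
    mk=box(a,b,240,272)&(Z>.07)&(Z<.1); rect(mk,.084,n+' head top')
    mk=box(a,b,240,272)&(Z>.047)&(Z<.07); print(mk.sum(), W[mk].mean(0) if mk.any() else '')
rect(box(270,415,110,225)&(Z>.05)&(Z<.067),.06,'shelf')
dark=p.max(2)
np.set_printoptions(linewidth=250,threshold=10**6)
print(dark[194:213,320:352]); print((Z[194:213,320:352]*1000).astype(int))
g=box(400,510,215,365)&(hsv[...,1]>40)
rect(g,.07,'tub')
rect(box(305,365,260,320)&(Z>.03),.045,'bowl');rect(box(175,230,140,195)&(Z>.08),.099,'cup')
for n,b in(('jb',(290,318,108,135)),('ja',(370,400,125,165))):
    mk=box(*b)&(Z>.14);print(n,W[mk].mean(0))
```

```text
stand+ [0.4948 0.26  ] [0.1913 0.056 ] 82.8 2356 mean [0.4947 0.2597]
stand brown [0.4937 0.2594] [0.1884 0.0536] 82.94 2220 mean [0.4937 0.2592]
L head top [0.4987 0.2943] [0.0446 0.0147] 82.12 157 mean [0.4986 0.2943]
61 [0.4997364  0.31226497 0.05505814]
R head top [0.4886 0.2148] [0.0612 0.0148] 82.65 215 mean [0.4886 0.2148]
25 [0.48224249 0.20184475 0.05527633]
shelf [0.6774 0.048 ] [0.26   0.1808] 80.57 7870 mean [0.66   0.0505]
[[185 175 172 162 160 163 164 148 148 143 138 147 143 145 152 154 153 158 157 154 156 156 156 156 151 156 156 154 153 154 155 155]
 [184 184 185 184 187 185 184 175 169 165 162 166 165 148 146 147 139 145 143 149 151 154 156 155 154 155 152 157 154 155 156 156]
 [182 183 183 183 185 182 184 182 184 186 185 182 183 175 172 166 163 161 161 147 148 145 138 145 143 145 149 155 158 157 155 156]
 [185 185 183 185 173 178 175 182 181 181 182 182 185 182 181 181 184 181 182 171 167 164 160 162 161 147 149 144 141 144 140 146]
 [185 188 183 185 163 150 153 159 165 151 165 175 174 181 181 182 182 183 183 181 182 182 182 181 184 171 170 165 160 162 165 149]
 [187
[... 3283 characters left out ...]
 61 59 59 57 61 62 61 61 58 61]
 [34 31 35 38 39 39 43 49 51 48 55 57 62 58 60 58 57 60 60 63 60 59 61 60 58 58 62 60 61 61 61 62]
 [11 16 17 23 25 26 30 28 36 36 38 42 44 47 51 53 53 54 58 60 62 58 62 58 58 57 65 62 60 62 58 59]
 [ 1 -2  3 -1  0  2 16 14 18 18 23 25 29 36 33 37 39 42 42 44 48 51 52 55 59 59 59 62 60 59 59 60]
 [ 1 -5 -1  0  0  0  0  0  0  0  0  0 13 15 18 19 22 29 27 30 35 35 36 41 42 48 49 53 55 57 62 61]]
tub [ 0.5089 -0.2634] [0. 0.] 0.0 1 mean [ 0.5089 -0.2634]
bowl [0.421  0.0606] [0.0989 0.0975] 26.65 359 mean [0.4192 0.059 ]
cup [0.6684 0.3284] [0.0786 0.0801] 0.06 362 mean [0.6745 0.336 ]
jb [0.73678193 0.12060879 0.17164152]
ja [ 0.70021037 -0.03456216  0.16656861]
```

```bash
cat >> h.py <<'E'
from scipy.spatial.transform import Rotation as Ro
def rel(pos,rpy,tp,tyaw):
    """slide cm, dr from (pos,rpy) to tool-down pose"""
    R=Ro.from_euler('xyz',rpy);Rt=Ro.from_euler('xyz',[np.pi,0,tyaw])
    return (R.inv().apply(np.array(tp)-pos)*100).round(2),(R.inv()*Rt).as_rotvec().round(4)
E
python3 - <<'E'
from h import *
d=pickle.load(open("cap0.pkl","rb"))
p,z,m=d['top'];W=world(z,m);Z=W[...,2]
U,V=np.meshgrid(np.arange(640),np.arange(480))
b=(U>398)&(U<512)&(V>212)&(V<370)
mk=b&(Z>.06)&(Z<.08);q=W[mk][:,:2].astype(np.float32);print('tub rim',cv2.minAreaRect(q),mk.sum())
mk=b&(Z>.001)&(Z<.012)&(abs(U-454)<30)&(abs(V-291)<50);print('floor',W[mk].mean(0))
K=m['K'];T=np.linalg.inv(m['world_to_cam'])
def plane(u,v,h):
    r=T[:3,:3]@np.array([(u-K[0,2])/K[0,0],(v-K[1,2])/K[1,1],1]);o=T[:3,3]
    return (o+r*(h-o[2])/r[2])[:2]
print('pocket',plane(335.4,202.8,.06))
# pocket by depth/dark relative to rail in a rectified map
zz=p.max(2)
hm=(U>=322)&(U<=348)&(V>=196)&(V<=209)
g=cv2.GaussianBlur(zz,(0,0),.5)
mask=hm&((zz<165)|(Z<.053))
pts=np.array([plane(u,v,.06) for v,u in np.argwhere(mask)],np.float32);print(cv2.minAreaRect(pts),pts.mean(0))
from rig import arm
s=arm.state()
th=np.radians(82.8)
print(rel(s['position'],s['orientation'],[.4987,.2943,.2],th))
E
```

```text
tub rim ((0.42132213711738586, -0.1811627745628357), (0.1998775452375412, 0.28055936098098755), 88.62723541259766) 3257
floor [ 0.4196818  -0.19539884  0.00393258]
pocket [0.60339196 0.05936258]
((0.6040400266647339, 0.0601881742477417), (0.027510469779372215, 0.05447012186050415), 0.10602124035358429) [0.6040255  0.05940801]
(array([-32.74,  -9.69,   4.46]), array([-1.5000e-03,  8.0000e-04,  1.2596e+00]))
```

Emit:
carry_out:
  plan:
    - {"slide": [-32.7, -9.7, 4.5], "dr": [-0.0015, 0.0008, 1.26]}
    - {"slide": [-32.7, -9.7, 4.5], "dr": [-0.0015, 0.0008, 1.26]}
    - {"slide": [-32.7, -9.7, 4.5], "dr": [-0.0015, 0.0008, 1.26]}
    - {"slide": [-32.7, -9.7, 4.5], "dr": [-0.0015, 0.0008, 1.26]}
    - {"slide": [-32.7, -9.7, 4.5], "dr": [-0.0015, 0.0008, 1.26]}
    - {"slide": [-32.7, -9.7, 4.5], "dr": [-0.0015, 0.0008, 1.26]}
    - {"slide": [-32.7, -9.7, 4.5], "dr": [-0.0015, 0.0008, 1.26]}
    - {"slide": [-32.7, -9.7, 4.5], "dr": [-0.0015, 0.0008, 1.26]}
  jaw: 1

```text
time: 1.1
position: [0.4986, 0.2942, 0.1996]
orientation: [-3.141, -0.001, 1.445]
ft_force: [-0.2, -0.6, -0.2]
opening: 0.0853
```

Emit:
carry_out:
  plan:
    - {"slide": [0, 0, 0], "dr": [0, 0, 0]}
    - {"slide": [0, 0, 0], "dr": [0, 0, 0]}

```text
time: 1.35
position: [0.4981, 0.2953, 0.2004]
orientation: [3.141, -0.002, 1.447]
ft_force: [-0.3, -0.4, 0.2]
opening: 0.0852
```

Run:
```python
from h import *
from rig import arm
s=arm.state();print(s)
p,z=arm.capture('side');cv2.imwrite('pics/s1.png',p)
print(rel(s['position'],s['orientation'],[.4987,.2943,.063],np.radians(82.8)))
```

```text
{'time': 1.35, 'q': array([ 3.96065399e-01,  3.35755851e-01, -3.27875970e-02,  1.20083441e+00,
        9.69310324e-04,  2.09058257e+00]), 'joint_velocities': array([-2.07521808e-04,  4.15016436e-04,  2.28049283e-03, -6.12570643e-05,
       -1.39923542e-03,  6.80016070e-03]), 'joint_torque': array([-1.78769440e-01, -4.86317611e+01,  2.93035305e+01, -1.55138166e-02,
       -3.97927623e-03, -1.42888442e-02]), 'position': array([0.49811029, 0.29530475, 0.20038968]), 'orientation': array([ 3.14084298e+00, -1.54583329e-03,  1.44707675e+00]), 'ft_force': array([-0.31066201, -0.35954631,  0.15590073]), 'moment': array([-0.05592693,  0.01754767,  0.03086219]), 'opening': 0.08524713517981483}
(array([-0.11,  0.06, 13.74]), array([ 0.0007, -0.0015,  0.0019]))
```

View pics/s1.png

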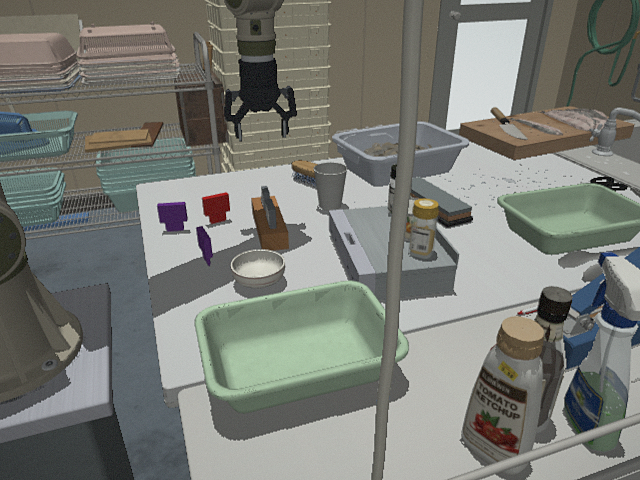

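The gripper (260,120 in the side view) hangs open over the stand, with its jaws across the head. Going down to the reject.

Emit:
carry_out:
  plan:
    - {"slide": [-0.05, 0, 5], "dr": [0, 0, 0]}
    - {"slide": [-0.05, 0, 10], "dr": [0, 0, 0]}
    - {"slide": [-0.05, 0, 12.5], "dr": [0, 0, 0]}
    - {"slide": [-0.05, 0, 13.6], "dr": [0, 0, 0]}
    - {"slide": [-0.05, 0, 13.6], "dr": [0, 0, 0]}
    - {"slide": [-0.05, 0, 13.6], "dr": [0, 0, 0]}

```text
time: 2.15
position: [0.4997, 0.2951, 0.0658]
orientation: [3.139, -0.003, 1.445]
ft_force: [0.6, -0.3, -0.0]
opening: 0.0853
```

Emit:
carry_out:
  plan:
    - {"slide": [0, 0, 0], "dr": [0, 0, 0]}
    - {"slide": [0, 0, 0], "dr": [0, 0, 0]}
    - {"slide": [0, 0, 0], "dr": [0, 0, 0]}
    - {"slide": [0, 0, 0], "dr": [0, 0, 0]}
    - {"slide": [0, 0, 0], "dr": [0, 0, 0]}
    - {"slide": [0, 0, 0], "dr": [0, 0, 0]}
    - {"slide": [0, 0, 0], "dr": [0, 0, 0]}
    - {"slide": [0, 0, 0], "dr": [0, 0, 0]}
  jaw: 0
  newtons: 60

```text
time: 3.15
position: [0.4988, 0.2946, 0.0645]
orientation: [3.14, -0.002, 1.445]
ft_force: [-0.5, -0.5, 2.5]
opening: 0.0132
```

Emit:
carry_out:
  plan:
    - {"slide": [0, 0, -1.5], "dr": [0, 0, 0]}
    - {"slide": [0, 0, -4], "dr": [0, 0, 0]}
    - {"slide": [0, 0, -8], "dr": [0, 0, 0]}
    - {"slide": [0, 0, -12], "dr": [0, 0, 0]}
    - {"slide": [0, 0, -14], "dr": [0, 0, 0]}
    - {"slide": [0, 0, -14], "dr": [0, 0, 0]}

```text
time: 3.9
position: [0.4994, 0.2948, 0.2067]
orientation: [3.137, -0.004, 1.445]
ft_force: [0.1, -0.0, -1.2]
opening: 0.0134
```

Run:
```python
from h import *
from rig import arm
s=arm.state();print(s['position'],s['opening'])
p,z=arm.capture('side');cv2.imwrite('pics/s2.png',cv2.resize(p[60:300,150:400],None,fx=2.5,fy=2.5))
print(rel(s['position'],s['orientation'],[.421,-.188,.205],np.radians(82.8)))
```

```text
[0.49943653 0.29477024 0.20669043] 0.01343125634417382
(array([-4.888e+01, -1.720e+00, -1.000e-02]), array([ 0.0042, -0.0036, -0.0003]))
```

View pics/s2.png

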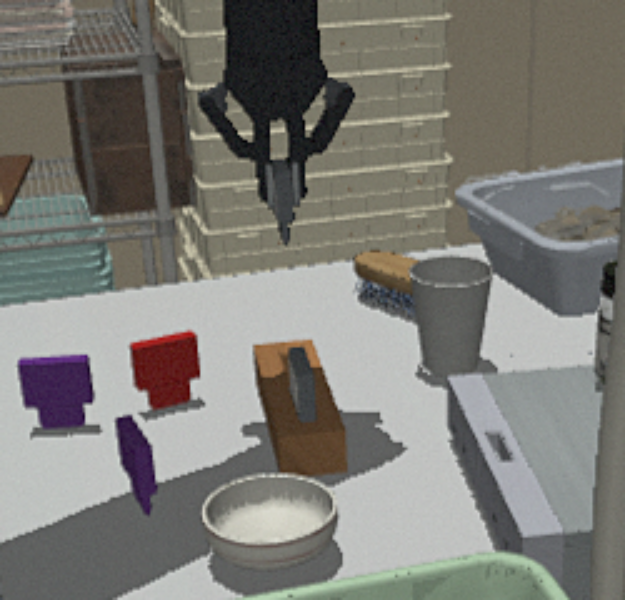

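The reject is held (about (283,200) in the crop), and the sound one is still in the stand. Moving the reject to the tub.

Emit:
carry_out:
  plan:
    - {"slide": [-4, -0.2, 0], "dr": [0, 0, 0]}
    - {"slide": [-10, -0.4, 0], "dr": [0, 0, 0]}
    - {"slide": [-16, -0.6, 0], "dr": [0, 0, 0]}
    - {"slide": [-22, -0.8, 0], "dr": [0, 0, 0]}
    - {"slide": [-28, -1, 0], "dr": [0, 0, 0]}
    - {"slide": [-34, -1.2, 0], "dr": [0, 0, 0]}
    - {"slide": [-40, -1.4, 0], "dr": [0, 0, 0]}
    - {"slide": [-45, -1.6, 0], "dr": [0, 0, 0]}

```text
time: 4.95
position: [0.4245, -0.1517, 0.2022]
orientation: [-3.14, -0.002, 1.444]
ft_force: [0.6, -0.1, -1.2]
opening: 0.0133
```

Emit:
carry_out:
  plan:
    - {"slide": [-3, 0, 0], "dr": [0, 0, 0]}
    - {"slide": [-3.9, 0, 3], "dr": [0, 0, 0]}
    - {"slide": [-3.9, 0, 7], "dr": [0, 0, 0]}
    - {"slide": [-3.9, 0, 11], "dr": [0, 0, 0]}
    - {"slide": [-3.9, 0, 13], "dr": [0, 0, 0]}
    - {"slide": [-3.9, 0, 13], "dr": [0, 0, 0]}
    - {"slide": [-3.9, 0, 13], "dr": [0, 0, 0]}

```text
time: 5.82
position: [0.4212, -0.1886, 0.0737]
orientation: [3.141, -0.002, 1.445]
ft_force: [-0.6, 0.3, -0.8]
opening: 0.013
```

Emit:
carry_out:
  plan:
    - {"slide": [0, 0, 0], "dr": [0, 0, 0]}
    - {"slide": [0, 0, 0], "dr": [0, 0, 0]}
    - {"slide": [0, 0, 0], "dr": [0, 0, 0]}
    - {"slide": [0, 0, 0], "dr": [0, 0, 0]}
    - {"slide": [0, 0, 0], "dr": [0, 0, 0]}
    - {"slide": [0, 0, 0], "dr": [0, 0, 0]}
  jaw: 1

```text
time: 6.58
position: [0.4213, -0.1886, 0.0736]
orientation: [3.141, -0.002, 1.445]
ft_force: [0.4, -0.4, -0.0]
opening: 0.0856
```

Emit:
carry_out:
  plan:
    - {"slide": [0, 0, -3], "dr": [0, 0, 0]}
    - {"slide": [0, 0, -8], "dr": [0, 0, 0]}
    - {"slide": [0, 0, -13], "dr": [0, 0, 0]}
    - {"slide": [0, 0, -13], "dr": [0, 0, 0]}
    - {"slide": [0, 0, -13], "dr": [0, 0, 0]}

```text
time: 7.2
position: [0.4209, -0.1886, 0.2031]
orientation: [3.141, -0.002, 1.445]
ft_force: [0.1, 0.2, 0.1]
opening: 0.0854
```

Run:
```python
from h import *
from rig import arm
s=arm.state();print(s['position'],s['opening'])
p,z=arm.capture('side');cv2.imwrite('pics/s3.png',p)
p,z=arm.capture('top');cv2.imwrite('pics/t3.png',p)
print(rel(s['position'],s['orientation'],[.4886,.2148,.2],np.radians(82.8)))
```

```text
[ 0.42092592 -0.18864411  0.20309234] 0.08544021079790567
(array([40.87,  1.64,  0.38]), array([ 0.0005, -0.0016, -0.0003]))
```

View pics/s3.png

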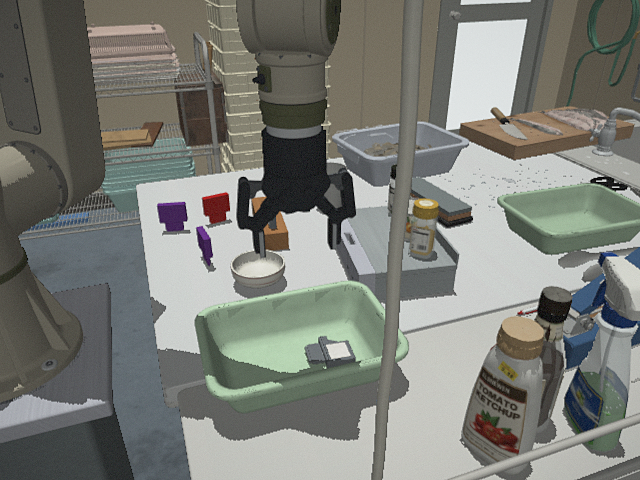

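View pics/t3.png

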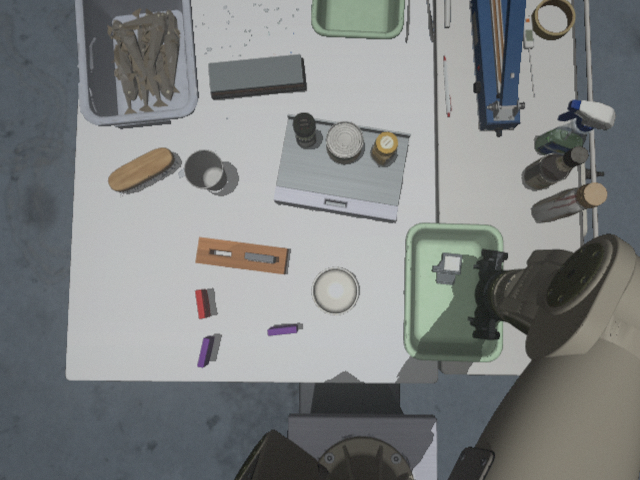

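The reject lies flat in the near tub (side view (330,350), top view (448,268)), and the sound holder hasn't moved at (262,257). Going to the sound one.

Emit:
carry_out:
  plan:
    - {"slide": [4, 0.2, 0], "dr": [0, 0, 0]}
    - {"slide": [10, 0.4, 0.2], "dr": [0, 0, 0]}
    - {"slide": [16, 0.6, 0.2], "dr": [0, 0, 0]}
    - {"slide": [22, 0.8, 0.3], "dr": [0, 0, 0]}
    - {"slide": [28, 1.1, 0.4], "dr": [0, 0, 0]}
    - {"slide": [34, 1.4, 0.4], "dr": [0, 0, 0]}
    - {"slide": [39, 1.6, 0.4], "dr": [0, 0, 0]}
    - {"slide": [40.9, 1.65, 0.4], "dr": [0, -0.001, 0]}

```text
time: 8.3
position: [0.4881, 0.2172, 0.1983]
orientation: [-3.14, 0.001, 1.448]
ft_force: [0.0, -0.5, 0.6]
opening: 0.0856
```

Emit:
carry_out:
  plan:
    - {"slide": [0, 0, 0], "dr": [0, 0, 0]}
    - {"slide": [0, 0, 0], "dr": [0, 0, 0]}
    - {"slide": [0, 0, 0], "dr": [0, 0, 0]}

```text
time: 8.68
position: [0.4888, 0.2135, 0.2001]
orientation: [3.141, -0.0, 1.443]
ft_force: [0.4, -0.4, 0.1]
opening: 0.0855
```

Run:
```python
from h import *
from rig import arm
s=arm.state();print(s['position'],s['orientation'])
print(rel(s['position'],s['orientation'],[.4886,.2148,.062],np.radians(82.8)))
```

```text
[0.48879815 0.21352401 0.20007505] [ 3.14130354e+00 -1.02920466e-04  1.44279358e+00]
(array([ 0.12, -0.04, 13.81]), array([ 0.0003, -0.0001, -0.0023]))
```

Emit:
carry_out:
  plan:
    - {"slide": [0.05, 0, 5], "dr": [0, 0, 0]}
    - {"slide": [0.05, 0, 10], "dr": [0, 0, 0]}
    - {"slide": [0.05, 0, 12.5], "dr": [0, 0, 0]}
    - {"slide": [0.05, 0, 13.8], "dr": [0, 0, 0]}
    - {"slide": [0.05, 0, 13.8], "dr": [0, 0, 0]}
    - {"slide": [0.05, 0, 13.8], "dr": [0, 0, 0]}

```text
time: 9.43
position: [0.4902, 0.2155, 0.0635]
orientation: [3.139, -0.001, 1.444]
ft_force: [-0.4, 0.1, -0.4]
opening: 0.0857
```

Emit:
carry_out:
  plan:
    - {"slide": [0, 0, 0], "dr": [0, 0, 0]}
    - {"slide": [0, 0, 0], "dr": [0, 0, 0]}
    - {"slide": [0, 0, 0], "dr": [0, 0, 0]}
    - {"slide": [0, 0, 0], "dr": [0, 0, 0]}
    - {"slide": [0, 0, 0], "dr": [0, 0, 0]}
    - {"slide": [0, 0, 0], "dr": [0, 0, 0]}
    - {"slide": [0, 0, 0], "dr": [0, 0, 0]}
    - {"slide": [0, 0, 0], "dr": [0, 0, 0]}
  jaw: 0
  newtons: 90

```text
time: 10.42
position: [0.4893, 0.2155, 0.0625]
orientation: [3.14, -0.001, 1.445]
ft_force: [0.7, -0.8, 5.6]
opening: 0.0131
```

Run:
```python
from rig import arm
s=arm.state();print(s['position'],s['orientation'],s['ft_force'])
```

```text
[0.489346   0.21554771 0.06247288] [ 3.14032839e+00 -8.38591482e-04  1.44480079e+00] [ 0.73529596 -0.81791897  5.56681058]
```

Emit:
carry_out:
  plan:
    - {"slide": [0, 0, -1.5], "dr": [0, 0, 0]}
    - {"slide": [0, 0, -4], "dr": [0, 0, 0]}
    - {"slide": [0, 0, -8], "dr": [0, 0, 0]}
    - {"slide": [0, 0, -12], "dr": [0, 0, 0]}
    - {"slide": [0, 0, -14], "dr": [0, 0, 0]}
    - {"slide": [0, 0, -14], "dr": [0, 0, 0]}
    - {"slide": [0, 0, -14], "dr": [0, 0, 0]}

```text
time: 11.3
position: [0.4883, 0.2152, 0.2013]
orientation: [-3.141, 0.0, 1.445]
ft_force: [-0.7, 0.2, -0.9]
opening: 0.0129
```

Run:
```python
from h import *
from rig import arm
s=arm.state();print(s['position'],s['orientation'],s['ft_force'])
p,z=arm.capture('side');cv2.imwrite('pics/s4.png',cv2.resize(p[60:300,150:400],None,fx=2.5,fy=2.5))
print(rel(s['position'],s['orientation'],[.6036,.0597,.2],np.radians(80.57)))
```

```text
[0.48831971 0.21518854 0.20131691] [-3.14088401e+00  1.56931906e-04  1.44481502e+00] [-0.71441865  0.18753344 -0.94492797]
(array([-13.98,  13.39,   0.12]), array([-0.0007,  0.0002,  0.0386]))
```

View pics/s4.png

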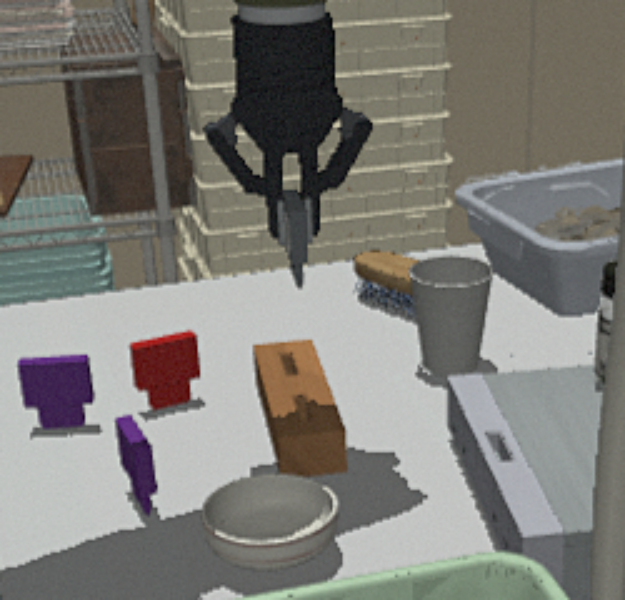

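The holder is held upright at (293,235) in the crop and both stand slots are empty. Moving over the pocket.

Emit:
carry_out:
  plan:
    - {"slide": [-3, 2.8, 0], "dr": [0, 0, 0.0386]}
    - {"slide": [-6, 5.8, 0], "dr": [0, 0, 0.0386]}
    - {"slide": [-9, 8.7, 0], "dr": [0, 0, 0.0386]}
    - {"slide": [-12, 11.5, 0.1], "dr": [0, 0, 0.0386]}
    - {"slide": [-13.5, 12.9, 0.1], "dr": [0, 0, 0.0386]}
    - {"slide": [-14, 13.4, 0.1], "dr": [0, 0, 0.0386]}
    - {"slide": [-14, 13.4, 0.1], "dr": [0, 0, 0.0386]}

```text
time: 12.22
position: [0.6038, 0.0601, 0.2007]
orientation: [-3.141, -0.001, 1.406]
ft_force: [-0.0, 0.3, -0.0]
opening: 0.0129
```

Run:
```python
from h import *
from rig import arm
s=arm.state();print(s['position'],s['orientation'],s['ft_force'])
print(rel(s['position'],s['orientation'],[.6036,.0597,.114],np.radians(80.57)))
```

```text
[0.60378779 0.06010865 0.20074198] [-3.14095847e+00 -7.21677625e-04  1.40635427e+00] [-0.00292526  0.33055297 -0.04480061]
(array([-0.05, -0.01,  8.67]), array([-0.0006, -0.0007,  0.0001]))
```

Emit:
carry_out:
  plan:
    - {"slide": [0, 0, 3], "dr": [0, 0, 0]}
    - {"slide": [0, 0, 6], "dr": [0, 0, 0]}
    - {"slide": [0, 0, 8], "dr": [0, 0, 0]}
    - {"slide": [0, 0, 8.7], "dr": [0, 0, 0]}
    - {"slide": [0, 0, 8.7], "dr": [0, 0, 0]}
    - {"slide": [0, 0, 8.7], "dr": [0, 0, 0]}

```text
time: 12.98
position: [0.605, 0.06, 0.1155]
orientation: [3.139, -0.001, 1.407]
ft_force: [-0.1, -0.4, -0.4]
opening: 0.0127
```

Run:
```python
from h import *
from rig import arm
s=arm.state();print(s['position'],s['orientation'],s['ft_force'])
p,z=arm.capture('side');cv2.imwrite('pics/s5.png',cv2.resize(p[150:290,280:440],None,fx=4,fy=4,interpolation=cv2.INTER_CUBIC))
m=arm.camera_model('side');c=proj([.6036,.0597,.06],m);print(c,(c-[280,150])*4)
p,z=arm.capture('top');cv2.imwrite('pics/t5.png',p)
```

```text
[0.60501239 0.0600291  0.11545751] [ 3.13901449e+00 -8.20110979e-04  1.40665520e+00] [-0.10034749 -0.37547125 -0.35065166]
[348.94191735 236.85396371] [275.7676694  347.41585484]
```

View pics/s5.png

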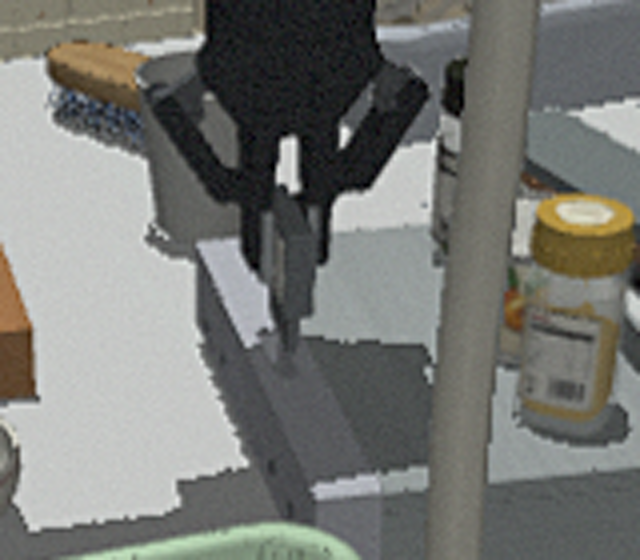

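View pics/t5.png

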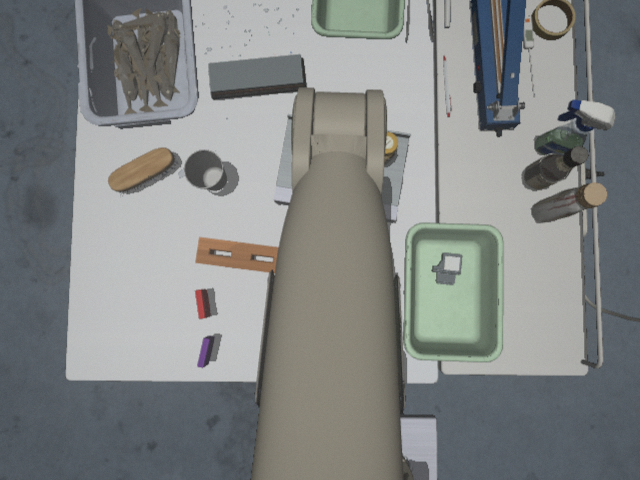

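In the side crop, the tongue tip (288,345) sits just above the pocket (288,362) and is aligned with it. The label is on the front side. Lowering slowly.

Emit:
carry_out:
  plan:
    - {"slide": [0, 0, 0.5], "dr": [0, 0, 0]}
    - {"slide": [0, 0, 0.9], "dr": [0, 0, 0]}
    - {"slide": [0, 0, 1.2], "dr": [0, 0, 0]}
    - {"slide": [0, 0, 1.5], "dr": [0, 0, 0]}
    - {"slide": [0, 0, 1.8], "dr": [0, 0, 0]}
    - {"slide": [0, 0, 1.8], "dr": [0, 0, 0]}

```text
time: 13.82
position: [0.6042, 0.0597, 0.0959]
orientation: [3.141, -0.001, 1.406]
ft_force: [0.5, 0.3, -0.9]
opening: 0.0128
```

Run:
```python
from h import *
from rig import arm
s=arm.state();print(s['position'],s['orientation'],s['ft_force'],s['moment'])
p,z=arm.capture('side');cv2.imwrite('pics/s6.png',cv2.resize(p[150:290,280:440],None,fx=4,fy=4,interpolation=cv2.INTER_CUBIC))
```

```text
[0.60420151 0.05971855 0.09585749] [ 3.14146615e+00 -5.07698814e-04  1.40620860e+00] [ 0.47600854  0.2528607  -0.91412744] [ 0.02919801  0.08743032 -0.001341  ]
```

View pics/s6.png

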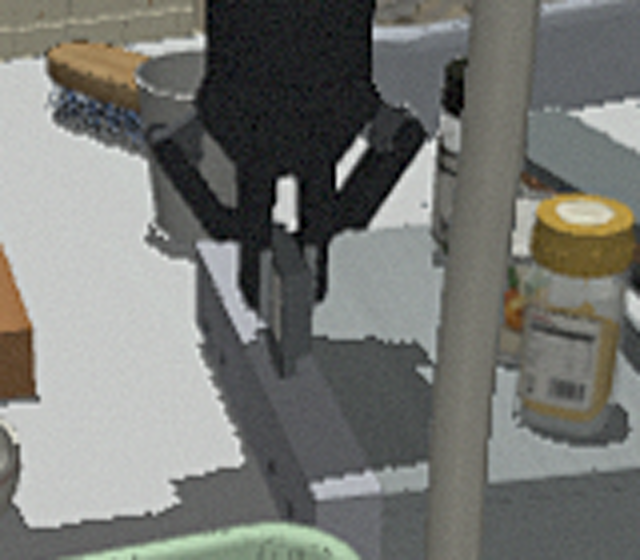

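The tongue is in the pocket with no side force and about 13 mm still to go. Pressing on.

Emit:
carry_out:
  plan:
    - {"slide": [0, 0, 0.3], "dr": [0, 0, 0]}
    - {"slide": [0, 0, 0.5], "dr": [0, 0, 0]}
    - {"slide": [0, 0, 0.7], "dr": [0, 0, 0]}
    - {"slide": [0, 0, 0.9], "dr": [0, 0, 0]}
    - {"slide": [0, 0, 1.1], "dr": [0, 0, 0]}
    - {"slide": [0, 0, 1.1], "dr": [0, 0, 0]}
    - {"slide": [0, 0, 1.1], "dr": [0, 0, 0]}

```text
time: 14.75
position: [0.6044, 0.0597, 0.0855]
orientation: [3.141, -0.001, 1.406]
ft_force: [-2.5, 0.1, 5.2]
opening: 0.0131
```

Emit:
carry_out:
  plan:
    - {"slide": [0, 0, 0.1], "dr": [0, 0, 0]}
    - {"slide": [0, 0, 0.2], "dr": [0, 0, 0]}
    - {"slide": [0, 0, 0.2], "dr": [0, 0, 0]}

```text
time: 15.12
position: [0.6044, 0.0597, 0.0834]
orientation: [3.141, -0.001, 1.406]
ft_force: [-1.9, 0.2, 5.6]
opening: 0.0129
```

Emit:
carry_out:
  plan:
    - {"slide": [0, 0, 0.1], "dr": [0, 0, 0]}
    - {"slide": [0, 0, 0.1], "dr": [0, 0, 0]}
    - {"slide": [0, 0, 0.1], "dr": [0, 0, 0]}

```text
time: 15.5
position: [0.6045, 0.0597, 0.0826]
orientation: [3.141, -0.001, 1.406]
ft_force: [-2.4, -0.3, 6.2]
opening: 0.0128
```

Emit:
carry_out:
  plan:
    - {"slide": [0, 0, 0.1], "dr": [0, 0, 0]}
    - {"slide": [0, 0, 0.1], "dr": [0, 0, 0]}
    - {"slide": [0, 0, 0.1], "dr": [0, 0, 0]}

```text
time: 15.88
position: [0.6045, 0.0597, 0.0825]
orientation: [3.14, -0.001, 1.406]
ft_force: [-4.1, -0.5, 11.0]
opening: 0.0132
```

The downward travel stopped at z = 0.0825 and the force rose to 11 N, so the head is seated on the rail. Checking the picture.

Emit:
carry_out:
  plan:
    - {"slide": [0, 0, 0.05], "dr": [0, 0, 0]}
    - {"slide": [0, 0, 0.05], "dr": [0, 0, 0]}
    - {"slide": [0, 0, 0.05], "dr": [0, 0, 0]}
    - {"slide": [0, 0, 0.05], "dr": [0, 0, 0]}

```text
time: 16.38
position: [0.6045, 0.0597, 0.0825]
orientation: [3.14, -0.001, 1.406]
ft_force: [-6.2, 1.3, 13.9]
opening: 0.0129
```

Run:
```python
from h import *
from rig import arm
p,z=arm.capture('side');cv2.imwrite('pics/s7.png',p);cv2.imwrite('pics/s7c.png',cv2.resize(p[180:260,310:390],None,fx=7,fy=7,interpolation=cv2.INTER_CUBIC))
s=arm.state();print(s['time'],s['position'],s['orientation'],s['ft_force'],s['opening'])
```

```text
16.425 [0.60447261 0.05970997 0.08246693] [ 3.13982441e+00 -5.67924344e-04  1.40625098e+00] [-5.91757554 -0.30940098 14.57166208] 0.013184755400335348
```

View pics/s7.png

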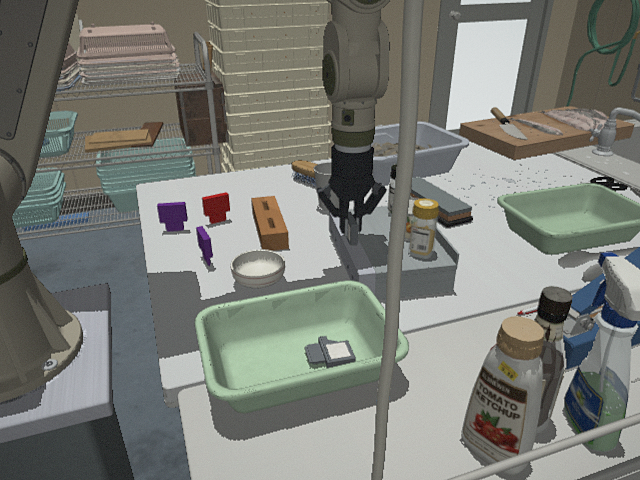

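View pics/s7c.png

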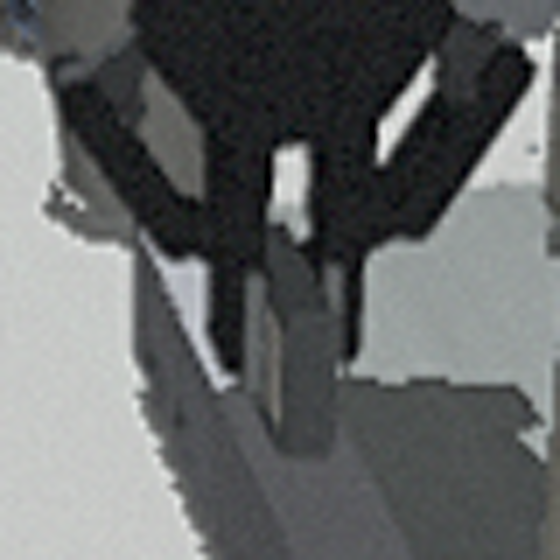

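The head sits flush on the rail (crop (305,455)), with its label to the front and still gripped. The reject lies in the near tub and the bystanders look untouched. Handing in.

```bash
python3 -c "
from rig import arm
print(arm.hand_in())"
```

```text
the job is handed in; nothing more can be done
None
```

I dropped the reject, which was in the left slot with the snapped corner, into the near green tub. The sound holder is pressed into the shelf's label-rail pocket with its label to the front, and the gripper is still holding it. I handed in at about 16.4 s of the 53 s allowed.

- **Sound holder:** the gripper stopped at the height I worked out for flush (TCP z 0.0825 m). The upward force then rose from about 6 N, which is the spring alone, to about 14 N, so the head is resting on the rail. The last side picture shows the head flush and upright.
- **Sideways force:** there was about 6 N along x at the end, well under the limits. The tongue is probably leaning lightly on the pocket wall.
- **Position:** the gripper was within about 1 mm in plan of the pocket position measured from the images, and the rotation matched the shelf.
- **Reject and bystanders:** the reject lay flat in the near tub, and the jars, cup and bowl looked unmoved. The tin was mostly hidden behind the arm and the post at the end.

I had no direct reading of the spring strip or of the finger force on the holder. Both are inferred from the wrist force, the height and the grip opening (13 mm on the 14 mm head). No checks failed or disagreed.

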